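# Stamp a spice jar's lid with the sprung stamper

### The arm

A 7-joint arm with a two-finger parallel gripper is mounted at the origin on a cart in front of the work surface, level with it; the furniture and walls round the work are solid. World frame = base frame: x ahead of the robot, y to its left, z up, the work surface at z = 0. Lengths are in m, angles in rad, forces in N, time in s.
With the tool pointing down it reaches from about 0.35 to 0.9 m from the base axis. Payload 19.9 kg.
Tool frame: the origin (TCP) lies midway between the tips of the shut fingers; the grasp point (between the pads) lies 19 mm behind it; z points along the fingers, y is the line along which they close (so a half turn about z gives the same grasp; the last joint's range is limited). The gripper opens to 85 mm and grips with 20 to 120 N. Pads are 22 mm wide; open, the fingers measure 114 mm over their backs; the gripper's body (76 mm by 85 mm) begins 54 mm behind the grasp point. The pads swing forward as they close: fully open they stand 13 mm farther back than shut.
Start: joints at [-1.161, 0.417, -0.01, 1.614, 0.005, 1.111, -0.053], TCP at [0.272, 0.563, 0.231] pointing down, gripper open.
Joint ranges: [-2.81, 2.81], [-0.39, 2.02], [-1.27, 1.25], [0.06, 2.57], [-1.19, 4.33], [0.19, 2], [-2.82, 2.82]. Speed limits (rad/s): [1.89, 1.89, 2.39, 2.39, 3.01, 3.01, 3.01].

### API

Orientations are given as a 3x3 rotation matrix whose columns are the frame's x, y, z axes.
In Python, from workcell import monitor, cams, ctrl gives the robot as it stands.
- The arm moves only by the tool carry_out, never from a script. Its argument "increments" is text: rows parted by semicolons, each of 5 numbers parted by spaces: the closure, from 0 (fully open) to 1 (shut), then the shift along the world's x, y, z in m, then the turn about the world's z in rad. A call has 1 to 5 rows; each row shifts and turns the commanded pose from where the row before left it; what a row does not reach is not made up. A row lasts 1/12 s, in which the tool goes at most 41.7 mm and 7.16 degrees, less where a joint would pass 70% of its speed; a pose out of reach is approached as far as the arm can. A call is refused whole if a number of a shift passes 0.0417 or a number of a turn 0.125, either way. A call with a gripper value outside its range is refused whole. The fingers move at their own pace and stop on an object; "grip_force" is the grip in N (left out, the last holds). Time passes only in rows, so rows that do not move let the fingers close. It gives the time, the measured TCP pose, the force, the opening and the grip force at its end, in the units of the state.
- monitor.state(): the state, without advancing time (a new reading comes with each control period).
- cams.camera(name): name is "side" or "top"; returns a dict with "image" (400x640x3 uint8, red, green, blue), "vfov" (degrees; the focal length in pixels is half the picture's height over the tangent of half this angle, whatever the lens; pixels are square), "cx", "cy" (the principal point, pixels), "D" ([k1, k2, p1, p2, k3] as OpenCV has them; the pictures are not rectified), "eye" and "attitude" of the camera in the world. Camera axes: x right, y up, looking along -z (the intrinsics and any distortion apply to the point x, -y, -z); pixel columns grow to the right and rows downward; lengths in m; the calibration is good to about 2 mm. A picture is of the moment at which its call begins. There is no depth.
- ctrl.sign_off(): hands the job in; it is judged then, once.
The state is a dict: "time_s": time; "q": joint angles; "qvel": joint speeds; "effort": joint torques, N m; "eef_pos": TCP position; "tcp_rot": TCP orientation; "force": force on the tool from outside, world axes, zero at the start; "wrist_torque": the same for the moment, N m; "finger_gap": finger opening in m; "gripper_force": force on a finger pad.
Only numpy, scipy, OpenCV 4.12 (cv2) and the standard library are available. Lean on these libraries where they do the work, as an engineer would, in place of code of your own. Each camera call takes 0.05 s, during which the arm holds its last target. There are 200 camera calls.

### The job

Stamp the lid of the round glass spice jar: swing the stamper's sprung arm up and back by its cross bar until the sear catches and holds it by itself, without ramming it into its stop, stand the jar upright inside the ring on the stamper's base, then press the trigger down so that the arm snaps down onto the lid. Leave the jar standing in the ring under the stamp, and leave the other things where they are.

Things in the scene. Friction and masses are not known exactly. Their poses are not given: they have to be found in the camera images.
- stamper: bench stamper, bolted down: aluminium base plate 300 x 130 x 12 mm. Origin on the worktop straight below the arm's hinge; x axis level, pointing from the hinge to the trigger end (the plate reaches 145 mm that way and 155 mm the other way), y along the hinge shaft, z up. Two grey cheeks carry the shaft at y = +-56 mm, up to z = 137 mm.
- hinge (a point): middle of the arm's hinge shaft, 130 mm above the worktop; the shaft runs along the stamper's y axis
- stamp_arm (a joint): swing of the sprung arm in rad: 0 = at its low stop (arm droops 0.20 rad below level), grows as it is lifted and swung back; 0.20 = level, 1.77 = upright with the cross bar 290 mm above the worktop. It latches under the sear somewhere between 1.65 and 2.1: its setting differs every time and cannot be known beforehand. Let go, a caught arm sinks back a little onto the sear and stays; an uncaught one snaps down.
- grab_bar (a point): middle of the arm's steel cross bar, 12 mm thick, along the stamper's y axis, 78 mm clear between the side bars, 160 mm from the hinge; it can be pinched across from above and turns between the finger pads as the arm swings. Nothing else lies within 45 mm of it towards the hinge.
- sear_tower: grey bracket at the base plate's trigger end that carries the sear and its trigger; same origin and axes as the stamper. The sear carries about 18 N when the arm is caught.
- trigger (a joint): turn of the sear with its trigger in rad: 0 = at rest, sprung; grows as the thumb pad is pressed down, 0.26 = fully down. A caught arm is let go at about 0.10 to 0.16. It also moves aside briefly as the arm rides over the sear. Pressing takes about 3 to 8 N.
- thumb_pad (a point): middle of the top of the trigger's thumb pad, a plate 30 x 36 x 8 mm at the far end from the arm, about 89 mm above the worktop and 126 mm from the hinge axis; moves down 18 mm when fully pressed
- jar_mid (a point): centre, half-way up, of the spice jar to be stamped: round clear glass jar with a flat green screw cap as wide as the jar, 46 mm across, 106 mm tall, 0.11 kg; z is its upright axis. Starts standing on the worktop on one side of the stamper.
- nest (a point): centre of the ring on the base plate in which the jar has to stand, at the plate's top 12 mm above the worktop; ring 54 mm inside, 68 mm outside, 10 mm high; 95 mm from the hinge under the stamp head. The lowered arm leaves no room for the jar. With the stamp on the jar's lid the arm reads about 0.20 rad.
- salt_shaker: salt shaker 44 mm across, 90 mm tall, to be left alone; origin at the centre of its underside
- flat_tin: flat food tin 86 mm across, 40 mm tall, to be left alone; origin at the centre of its underside
- squat_jar: squat jar 75 mm across, 97 mm tall, to be left alone; origin at the centre of its underside
- stamp_head (a point): underside of the stamp head, a 36 mm disc 95 mm from the hinge between the arm's two steel side bars (10 mm thick, 88 mm apart, 160 mm long). The arm points along the stamper's -x. A spring pulls it down: about 5 N felt at the cross bar at first, 7 N at the end, a little more when moved fast.
- stop_post: stop with a rubber buffer on top, in front of the sear; same origin and axes as the stamper. Swinging back, the arm gives a light bump over the sear and catches; only about 0.04 rad (7 mm at the cross bar) later the buffer stops it and the force rises steeply. Feel for that rise and stop within about 7 N of it at the cross bar: the arm must not press the buffer with more than 40 N.
There are look-alikes about, which are no part of the job. What is shaped like the part that bears jar_mid but red is not meant.

How it is judged:
By the outcome, as a careful person would: the job done as asked, in the order asked, and still so for the second after the job is handed in, with the robot touching nothing.
It also fails if it takes over 72 s, if anything falls off the work surface, if the arm or the gripper's body presses on something with over 40 N, if the wrist force passes 120 N, or if a joint passes its speed limit or range.

## Working session

There is one attempt and no reset: what is moved stays moved. The work goes in short steps, Python scripts to look and compute and a tool call to move; the robot and the scene stay as the last step left them, time stands still between calls to the robot, and variables do not carry over. Pictures are saved under pics/ and viewed, at most 10 in all, crops included, and the job is handed in when it is done.

Besides the shell and the picture viewer there is one more tool, called after "Emit:" as name(argument=value, ...), one argument or row to a line, values as JSON. carry_out: Moves the arm, as the interface text tells. Its arguments: {"type":"object","properties":{"increments":{"type":"string"},"grip_force":{"type":"number"}},"required":["increments"]}

```bash
mkdir -p pics; ls
cat > h.py <<'E'
import numpy as np, cv2
from workcell import monitor, cams, ctrl
def cam(n):
    c=cams.camera(n); h,w=c["image"].shape[:2]
    f=h/2/np.tan(np.radians(c["vfov"])/2)
    c["K"]=np.array([[f,0,c["cx"]],[0,f,c["cy"]],[0,0,1.]]); c["D"]=np.array(c["D"],float)
    c["R"]=np.array(c["attitude"],float).reshape(3,3); c["eye"]=np.array(c["eye"],float); return c
def ray(c,u,v):
    p=cv2.undistortPoints(np.array([[[u,v]]],float),c["K"],c["D"])[0,0]
    d=c["R"]@np.array([p[0],-p[1],-1.]); return d/np.linalg.norm(d)
def onz(c,u,v,z):
    d=ray(c,u,v); return c["eye"]+d*(z-c["eye"][2])/d[2]
def proj(c,P):
    q=(np.array(P,float).reshape(-1,3)-c["eye"])@c["R"]; q=q*[1,-1,-1]
    return cv2.projectPoints(q,np.zeros(3),np.zeros(3),c["K"],c["D"])[0][:,0]
def save(c,n,crop=None,s=1):
    im=c["image"][:,:,::-1]
    if crop: a,b,x,y=crop; im=im[b:y,a:x]
    cv2.imwrite("pics/"+n,cv2.resize(np.ascontiguousarray(im),None,fx=s,fy=s,interpolation=cv2.INTER_CUBIC))
E
python3 - <<'E'
from h import *
for n in("top","side"):
    c=cam(n); save(c,n+"0.png",None,1.25); print(n,c["eye"],c["R"].round(3).tolist(),c["vfov"],c["cx"],c["cy"],c["D"])
s=monitor.state(); print(s)
E
```

```text
pics
top [0.3635397  0.00277118 1.20078253] [[-0.08, 0.976, -0.204], [-0.997, -0.077, 0.022], [0.005, 0.205, 0.979]] 51.72524939853186 313.33925520506114 199.43427516675914 [0.01772135 0.         0.         0.         0.        ]
side [ 0.26462411 -1.39651898  0.85321335] [[0.972, 0.1, -0.211], [-0.234, 0.446, -0.864], [0.008, 0.89, 0.457]] 47.031706354452105 319.3614813826743 200.80185120847045 [0.03283105 0.         0.         0.         0.        ]
{'time_s': 0.1, 'q': array([-1.16146938,  0.41790894, -0.01031616,  1.61408846,  0.00471613,
        1.11069657, -0.05300911]), 'qvel': array([-0.0009666 , -0.00241708,  0.00181458, -0.00095969, -0.00063549,
       -0.00011953,  0.00104563]), 'effort': array([ 2.18712863e-03, -8.65821934e+01,  6.81565125e-01, -4.35631657e+01,
        1.93650916e-02,  5.04129915e-03, -4.44902832e-05]), 'eef_pos': array([0.2721928 , 0.56228262, 0.23073683]), 'tcp_rot': array([[-9.00094948e-01,  4.35693627e-01, -3.83492205e-04],
       [ 4.35693786e-01,  9.00094389e-01, -1.00732137e-03],
       [-9.37043184e-05, -1.07377005e-03, -9.99999419e-01]]), 'force': array([-0.44354907,  0.08853272,  0.02533515]), 'wrist_torque': array([ 0.01912341, -0.02100777, -0.06029717]), 'gripper_force': 0.0, 'finger_gap': 0.0851233747580799}
```

View pics/top0.png

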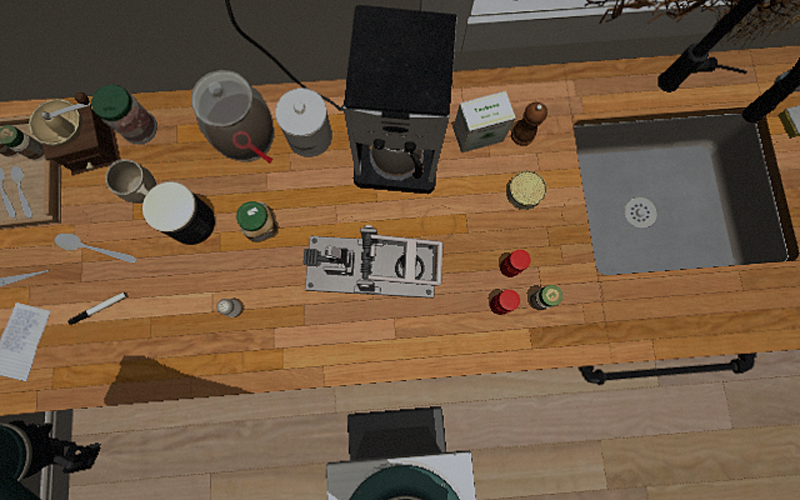

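View pics/side0.png

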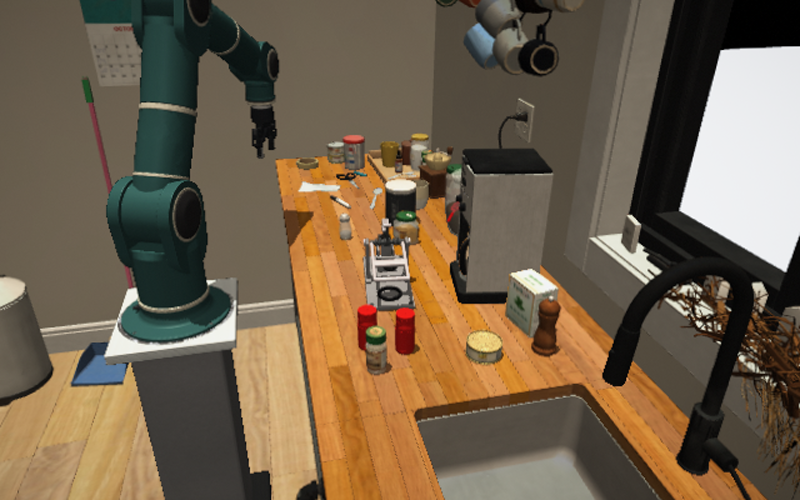

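Top view: the stamper is near (375,265) with its arm to the right and trigger at left. The green-capped jar is near (548,295), next to two red look-alikes at (515,262) and (507,300).

Run:
```python
from h import *
c=cam("top"); save(c,"crop1.png",(235,165,475,265),3.3)
s=cam("side"); save(s,"crop2.png",(270,160,410,320),3.6)
for c,zs in((c,0.106),(s,0.106)):
    hsv=cv2.cvtColor(c["image"],cv2.COLOR_RGB2HSV)
    for nm,m in (("g",cv2.inRange(hsv,(35,50,30),(90,255,255))),("r",cv2.inRange(hsv,(0,170,60),(6,255,255))|cv2.inRange(hsv,(172,170,60),(180,255,255)))):
        n,l,st,ce=cv2.connectedComponentsWithStats(m)
        for i in range(1,n):
            if st[i,4]>30: print(nm,st[i],ce[i].round(1),onz(c,*ce[i],zs).round(3))
```

```text
g [ 73  67  31  28 648] [87.7 80.5] [0.989 0.593 0.106]
g [  0 100  14  17 115] [  6.7 107.6] [0.922 0.814 0.106]
g [384 106  13   5  35] [390.  108.1] [ 0.839 -0.26   0.106]
g [189 161  24  24 400] [200.6 172.4] [0.692 0.281 0.106]
g [432 228  18  17 139] [440.5 235.7] [ 0.467 -0.351  0.106]
g [ 281  373   86   27 1310] [323.9 386.9] [ 0.119 -0.009  0.106]
r [203 118  15  13  63] [210.  123.9] [0.831 0.251 0.106]
r [408 200  17  17 213] [415.9 207.1] [ 0.549 -0.296  0.106]
r [404 208  13  11  38] [408.8 214.6] [ 0.53  -0.274  0.106]
r [396 232  20  18 235] [406.4 239.8] [ 0.463 -0.259  0.106]
g [  64    0   91   86 4009] [121.9  35.7] [-0.601  4.427  0.106]
g [168   3  21  20 137] [177.5  12.8] [-0.084  7.07   0.106]
g [191  21  21  21 103] [201.3  31.3] [0.263 4.713 0.106]
g [ 65  64  10  18 112] [69.6 72.5] [-0.717  2.457  0.106]
g [196  64  24  17 316] [206.7  72.4] [0.271 2.299 0.106]
g [ 108   87   44   54 2028] [128.9 112.9] [-0.171  1.285  0.106]
g [357 131  13   8  77] [362.9 134. ] [0.991 0.676 0.106]
g [  85  140   76  106 4909] [120.8 191.8] [-0.08   0.245  0.106]
g [316 168  17  10 130] [324.3 172.5] [0.688 0.256 0.106]
g [  97  229   87   45 2016] [140.6 255.7] [ 0.031 -0.206  0.106]
g [411 236   9  13  68] [414.8 242.3] [ 0.828 -0.314  0.106]
g [293 262  15  14 133] [299.8 270. ] [ 0.46  -0.376  0.106]
r [275 112  16   3  37] [282.4 113.1] [0.66  1.115 0.106]
r [286 243  16  38 354] [291.9 257.6] [ 0.45  -0.312  0.106]
r [316 246  16  38 533] [323.4 264.3] [ 0.53  -0.364  0.106]
```

View pics/crop1.png

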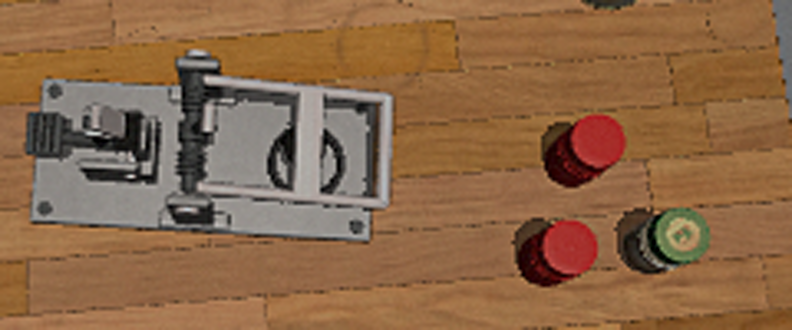

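View pics/crop2.png

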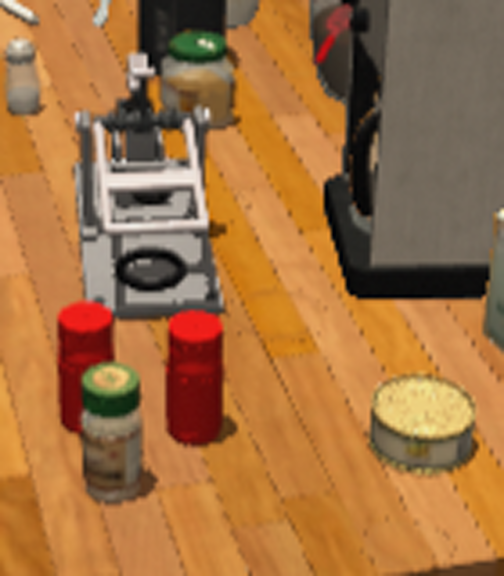

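Crop 1 shows the plate corners at about (42,78), (30,222) and (369,242) and the bar at (380,148). The cap disc is at about (684,236). Crop 2 confirms the green jar stands in front of two red ones.

Run:
```python
from h import *
c=cam("top"); s=cam("side")
T=lambda u,v:(u/3.3+235-.35,v/3.3+165-.35); S=lambda u,v:(u/3.6+270-.35,v/3.6+160-.35)
TL,BL,BR=[onz(c,*T(*p),.012)[:2] for p in((42,78),(30,222),(369,242))]
print("corners",TL.round(4),BL.round(4),BR.round(4),"len",np.linalg.norm(BL-BR),"wid",np.linalg.norm(TL-BL))
xs=(BL-BR)/np.linalg.norm(BL-BR); ys=np.array([-xs[1],xs[0]])
print("xs",xs.round(4),np.degrees(np.arctan2(xs[1],xs[0])))
ctr=(TL+BR)/2; hinge=ctr+xs*.005; print("hinge",hinge.round(4))
P=lambda a,b,z:np.r_[hinge+xs*a+ys*b,z]
for nm,p in (("bar",P(-.157,0,.098)),("nest",P(-.095,0,.012)),("thumb",P(.126,0,.089)),("bar_up",P(0,0,.29)),("c3",P(-.155,.065,.012)),("c4",P(-.155,-.065,.012))):
    print(nm,p.round(4),"top crop",((proj(c,p)[0]-[235,165]+.35)*3.3).round(0),"side crop",((proj(s,p)[0]-[270,160]+.35)*3.6).round(0))
# measured bar, thumb in crops
print("bar meas",onz(c,*T(380,150),.102).round(4),"thumb meas",onz(c,*T(45,134),.089).round(4),"nest ring",onz(c,*T(305,163),.022).round(4))
# nest side view from crop2 (152,269)
print("nest side",onz(s,*S(152,269),.022).round(4))
print("jar top",onz(c,*T(684,235),.106).round(4),"jar side",onz(s,*S(111,381),.106).round(4))
```

```text
corners [0.6604 0.1684] [0.5317 0.185 ] [ 0.4905 -0.1096] len 0.2974679103169363 wid 0.12983483087147976
xs [0.1385 0.9904] 82.03909220206262
hinge [0.5762 0.0343]
bar [ 0.5544 -0.1211  0.098 ] top crop [384. 152.] side crop [155. 230.]
nest [ 0.563  -0.0597  0.012 ] top crop [305. 165.] side crop [149. 275.]
thumb [0.5936 0.1591 0.089 ] top crop [ 43. 134.] side crop [132. 104.]
bar_up [0.5762 0.0343 0.29  ] top crop [182.  88.] side crop [141. -30.]
c3 [ 0.4903 -0.1102  0.012 ] top crop [370. 242.] side crop [ 85. 311.]
c4 [ 0.6191 -0.1282  0.012 ] top crop [376.  97.] side crop [223. 305.]
bar meas [ 0.5554 -0.1174  0.102 ] thumb meas [0.5932 0.1575 0.089 ] nest ring [ 0.5631 -0.0593  0.022 ]
nest side [ 0.5643 -0.066   0.022 ]
jar top [ 0.466  -0.3545  0.106 ] jar side [ 0.4666 -0.3557  0.106 ]
```

Emit:
carry_out(
  increments="0.4 0.008 -0.04 0 0.0624;0.4 0.008 -0.04 0 0.0624;0.4 0.008 -0.04 0 0.0624;0.4 0.008 -0.04 0 0.0624;0.4 0.008 -0.04 0 0.0624",
)

```text
time_s: 0.72
eef_pos: [0.3122, 0.3606, 0.2311]
tcp_rot: [[-0.991, 0.135, 0.0], [0.135, 0.991, -0.0], [-0.0, -0.0, -1.0]]
force: [1.3, -0.4, 0.6]
finger_gap: 0.0515
gripper_force: 0.0
```

Emit:
carry_out(
  increments="0.4 0.009 -0.04 0 0;0.4 0.009 -0.04 0 0;0.4 0.009 -0.04 0 0;0.4 0.009 -0.04 0 0;0.4 0.009 -0.04 0 0",
)

```text
time_s: 1.13
eef_pos: [0.3572, 0.1607, 0.2314]
tcp_rot: [[-0.99, 0.138, 0.0], [0.138, 0.99, 0.001], [-0.0, 0.001, -1.0]]
force: [1.9, -0.5, 0.1]
finger_gap: 0.051
gripper_force: 0.0
```

Emit:
carry_out(
  increments="0.4 0.009 -0.04 0 0;0.4 0.009 -0.04 0 0;0.4 0.009 -0.04 0 0;0.4 0.009 -0.04 0 0;0.4 0.009 -0.04 0 0",
)

```text
time_s: 1.55
eef_pos: [0.4022, -0.0395, 0.2316]
tcp_rot: [[-0.99, 0.138, 0.001], [0.138, 0.99, 0.0], [-0.001, 0.0, -1.0]]
force: [1.6, 0.3, 0.3]
finger_gap: 0.0511
gripper_force: 0.0
```

Emit:
carry_out(
  increments="0.4 0.0306 -0.016 0 0;0.4 0.0306 -0.016 0 0;0.4 0.0306 -0.016 0 0;0.4 0.0306 -0.016 -0.01 0;0.4 0.0304 -0.0155 -0.02 0",
)

```text
time_s: 1.97
eef_pos: [0.5577, -0.118, 0.2024]
tcp_rot: [[-0.99, 0.138, 0.004], [0.138, 0.99, -0.0], [-0.004, 0.0, -1.0]]
force: [0.0, 0.2, 0.9]
finger_gap: 0.0513
gripper_force: 0.0
```

Emit:
carry_out(
  increments="0.4 0 0 -0.03 0;0.4 0 0 -0.03 0;0.4 0 0 -0.01 0;0.4 0 0 0 0",
)

```text
time_s: 2.3
eef_pos: [0.5537, -0.1167, 0.1292]
tcp_rot: [[-0.99, 0.138, -0.004], [0.138, 0.99, 0.0], [0.004, -0.0, -1.0]]
force: [-0.2, 0.0, -0.5]
finger_gap: 0.051
gripper_force: 0.0
```

Run:
```python
from h import *
c=cam("top"); s=cam("side"); save(s,"side1.png",(270,110,410,260),3.6)
print(monitor.state()["eef_pos"])
```

```text
[ 0.55547886 -0.11698468  0.13248371]
```

View pics/side1.png

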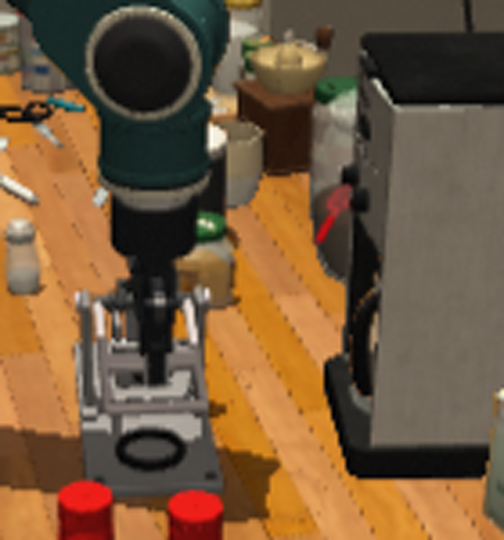

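The hand is centred over the bar with the fingers straddling it at about (155,380). Lowering and pinching.

Emit:
carry_out(
  increments="0.4 0 -0.003 -0.03 0;0.4 0 0 -0.022 0;0.4 0 0 0 0;1 0 0 0 0;1 0 0 0 0",
  grip_force=30,
)

```text
time_s: 2.82
eef_pos: [0.5562, -0.1201, 0.0815]
tcp_rot: [[-0.99, 0.138, 0.003], [0.138, 0.99, -0.0], [-0.003, 0.0, -1.0]]
force: [-0.5, -0.3, -0.2]
finger_gap: 0.0279
gripper_force: 0.0
```

Emit:
carry_out(
  increments="1 0 0 0 0;1 0 0 0 0;1 0 0 0 0",
)

```text
time_s: 3.07
eef_pos: [0.5561, -0.1207, 0.081]
tcp_rot: [[-0.99, 0.139, 0.003], [0.139, 0.99, -0.001], [-0.003, -0.0, -1.0]]
force: [-1.1, -4.1, 7.7]
finger_gap: 0.0106
gripper_force: 30.1
```

```bash
cat > arc.py <<'E'
import numpy as np,sys
def row(a,b):
    f=lambda t:np.array([-.16*np.cos(t-.2),.13+.16*np.sin(t-.2)])
    d=f(b)-f(a); return "1 %.4f %.4f %.4f 0"%(d[0]*.1385,d[0]*.9904,d[1])
t=[0,.05,.15,.275,.4,.525,.65,.775,.9,1.025,1.15,1.25,1.35,1.425,1.5,1.55]+[1.55+.02*i for i in range(1,31)]
for i in range(len(t)-1): print(round(t[i+1],3),":",row(t[i],t[i+1]))
E
python3 arc.py
```

```text
0.05 : 1 -0.0002 -0.0014 0.0079 0
0.15 : 1 -0.0002 -0.0016 0.0159 0
0.275 : 1 0.0000 0.0002 0.0200 0
0.4 : 1 0.0004 0.0027 0.0198 0
0.525 : 1 0.0007 0.0051 0.0193 0
0.65 : 1 0.0010 0.0075 0.0185 0
0.775 : 1 0.0014 0.0097 0.0174 0
0.9 : 1 0.0016 0.0118 0.0161 0
1.025 : 1 0.0019 0.0137 0.0145 0
1.15 : 1 0.0021 0.0154 0.0126 0
1.25 : 1 0.0019 0.0133 0.0086 0
1.35 : 1 0.0020 0.0141 0.0073 0
1.425 : 1 0.0015 0.0110 0.0045 0
1.5 : 1 0.0016 0.0113 0.0036 0
1.55 : 1 0.0011 0.0077 0.0019 0
1.57 : 1 0.0004 0.0031 0.0007 0
1.59 : 1 0.0004 0.0031 0.0006 0
1.61 : 1 0.0004 0.0031 0.0005 0
1.63 : 1 0.0004 0.0031 0.0005 0
1.65 : 1 0.0004 0.0031 0.0004 0
1.67 : 1 0.0004 0.0031 0.0004 0
1.69 : 1 0.0004 0.0032 0.0003 0
1.71 : 1 0.0004 0.0032 0.0002 0
1.73 : 1 0.0004 0.0032 0.0002 0
1.75 : 1 0.0004 0.0032 0.0001 0
1.77 : 1 0.0004 0.0032 0.0000 0
1.79 : 1 0.0004 0.0032 -0.0000 0
1.81 : 1 0.0004 0.0032 -0.0001 0
1.83 : 1 0.0004 0.0032 -0.0002 0
1.85 : 1 0.0004 0.0032 -0.0002 0
1.87 : 1 0.0004 0.0032 -0.0003 0
1.89 : 1 0.0004 0.0032 -0.0003 0
1.91 : 1 0.0004 0.0031 -0.0004 0
1.93 : 1 0.0004 0.0031 -0.0005 0
1.95 : 1 0.0004 0.0031 -0.0005 0
1.97 : 1 0.0004 0.0031 -0.0006 0
1.99 : 1 0.0004 0.0031 -0.0007 0
2.01 : 1 0.0004 0.0031 -0.0007 0
2.03 : 1 0.0004 0.0031 -0.0008 0
2.05 : 1 0.0004 0.0031 -0.0009 0
2.07 : 1 0.0004 0.0030 -0.0009 0
2.09 : 1 0.0004 0.0030 -0.0010 0
2.11 : 1 0.0004 0.0030 -0.0010 0
2.13 : 1 0.0004 0.0030 -0.0011 0
2.15 : 1 0.0004 0.0030 -0.0012 0
```

Emit:
carry_out(
  increments="1 -0.0002 -0.0014 0.0079 0;1 -0.0002 -0.0016 0.0159 0;1 0 0.0002 0.02 0;1 0.0004 0.0027 0.0198 0;1 0.0007 0.0051 0.0193 0",
)

```text
time_s: 3.48
eef_pos: [0.5564, -0.1168, 0.1641]
tcp_rot: [[-0.99, 0.14, 0.003], [0.14, 0.99, -0.002], [-0.003, -0.002, -1.0]]
force: [9.8, -5.4, -9.4]
finger_gap: 0.0106
gripper_force: 29.2
```

Emit:
carry_out(
  increments="1 0.001 0.0075 0.0185 0;1 0.0014 0.0097 0.0174 0;1 0.0016 0.0118 0.0161 0;1 0.0019 0.0137 0.0145 0;1 0.0021 0.0154 0.0126 0",
)

```text
time_s: 3.9
eef_pos: [0.5642, -0.0631, 0.2451]
tcp_rot: [[-0.989, 0.145, 0.004], [0.145, 0.989, -0.007], [-0.005, -0.006, -1.0]]
force: [-7.6, -33.1, 23.9]
finger_gap: 0.0103
gripper_force: 31.3
```

The arm's true circle is about 5 mm outside my path, since the force pushes radially outward. Correcting for that.

Emit:
carry_out(
  increments="1 -0.0004 -0.003 0.004 0;1 0 0 0 0",
)

```text
time_s: 4.07
eef_pos: [0.5644, -0.0608, 0.2476]
tcp_rot: [[-0.99, 0.139, 0.004], [0.139, 0.99, -0.001], [-0.004, -0.001, -1.0]]
force: [4.1, -11.3, 1.3]
finger_gap: 0.0103
gripper_force: 31.9
```

Run:
```python
from h import *
s=monitor.state(); print(s["eef_pos"].round(4),s["force"].round(1),s["wrist_torque"].round(2),s["qvel"].round(2))
```

```text
[ 0.5644 -0.0608  0.2476] [  4.1 -11.3   1.3] [-2.29 -0.99 -0.05] [ 0.01  0.01  0.01  0.01  0.01 -0.02  0.01]
```

Emit:
carry_out(
  increments="1 0.0018 0.0128 0.0095 0;1 0.002 0.0141 0.0075 0;1 0.0015 0.011 0.0047 0;1 0.0016 0.0113 0.0038 0;1 0 0 0 0",
)

```text
time_s: 4.48
eef_pos: [0.5714, -0.0111, 0.2738]
tcp_rot: [[-0.99, 0.138, 0.004], [0.138, 0.99, -0.001], [-0.004, -0.001, -1.0]]
force: [-3.4, -11.7, 19.5]
finger_gap: 0.0109
gripper_force: 33.0
```

Emit:
carry_out(
  increments="1 0.0004 0.003 0.003 0;1 0 0 0 0",
)

```text
time_s: 4.65
eef_pos: [0.5716, -0.0082, 0.2749]
tcp_rot: [[-0.99, 0.139, 0.003], [0.139, 0.99, -0.001], [-0.003, -0.001, -1.0]]
force: [8.8, -8.1, -5.4]
finger_gap: 0.0105
gripper_force: 31.4
```

Emit:
carry_out(
  increments="1 0.0004 0.0031 0.0007 0;1 0.0004 0.0031 0.0006 0;1 0 0 0 0",
)

```text
time_s: 4.9
eef_pos: [0.5725, -0.0027, 0.2764]
tcp_rot: [[-0.99, 0.139, 0.003], [0.139, 0.99, -0.002], [-0.004, -0.001, -1.0]]
force: [7.1, -7.2, -0.6]
finger_gap: 0.0106
gripper_force: 31.6
```

Emit:
carry_out(
  increments="1 0.0004 0.0031 0.0006 0;1 0.0004 0.0031 0.0006 0;1 0.0004 0.0031 0.0005 0;1 0.0004 0.0031 0.0005 0;1 0 0 0 0",
)

```text
time_s: 5.32
eef_pos: [0.5742, 0.0095, 0.2791]
tcp_rot: [[-0.99, 0.14, 0.004], [0.14, 0.99, -0.002], [-0.004, -0.001, -1.0]]
force: [4.3, -9.3, 5.3]
finger_gap: 0.0106
gripper_force: 32.2
```

Emit:
carry_out(
  increments="1 0.0004 0.0031 0.0004 0;1 0 0 0 0",
)

```text
time_s: 5.48
eef_pos: [0.5746, 0.0124, 0.2797]
tcp_rot: [[-0.99, 0.14, 0.004], [0.14, 0.99, -0.002], [-0.004, -0.001, -1.0]]
force: [4.5, -9.9, 8.8]
finger_gap: 0.0106
gripper_force: 32.3
```

Emit:
carry_out(
  increments="1 0.0004 0.0031 0.0004 0;1 0 0 0 0",
)

```text
time_s: 5.65
eef_pos: [0.5751, 0.0155, 0.2802]
tcp_rot: [[-0.99, 0.14, 0.004], [0.14, 0.99, -0.002], [-0.004, -0.001, -1.0]]
force: [3.8, -8.7, 9.6]
finger_gap: 0.0107
gripper_force: 32.3
```

Emit:
carry_out(
  increments="1 0.0004 0.0031 0.0008 0;1 0 0 0 0",
)

```text
time_s: 5.82
eef_pos: [0.5755, 0.0188, 0.2808]
tcp_rot: [[-0.99, 0.14, 0.004], [0.14, 0.99, -0.002], [-0.004, -0.001, -1.0]]
force: [6.2, -9.5, 6.5]
finger_gap: 0.0102
gripper_force: 31.9
```

Emit:
carry_out(
  increments="1 0.0004 0.0031 0.0008 0;1 0 0 0 0",
)

```text
time_s: 5.98
eef_pos: [0.5758, 0.022, 0.2812]
tcp_rot: [[-0.99, 0.14, 0.004], [0.14, 0.99, -0.002], [-0.004, -0.001, -1.0]]
force: [7.3, -8.6, 1.5]
finger_gap: 0.0107
gripper_force: 31.4
```

Emit:
carry_out(
  increments="1 0.0004 0.0031 0.0002 0;1 0 0 0 0",
)

```text
time_s: 6.15
eef_pos: [0.5763, 0.025, 0.2815]
tcp_rot: [[-0.99, 0.14, 0.004], [0.14, 0.99, -0.002], [-0.004, -0.001, -1.0]]
force: [8.4, -8.9, 1.8]
finger_gap: 0.0105
gripper_force: 31.4
```

Emit:
carry_out(
  increments="1 0.0004 0.0031 0.0002 0;1 0 0 0 0",
)

```text
time_s: 6.32
eef_pos: [0.5767, 0.0281, 0.2817]
tcp_rot: [[-0.99, 0.14, 0.004], [0.14, 0.99, -0.002], [-0.004, -0.001, -1.0]]
force: [8.5, -9.4, 2.5]
finger_gap: 0.0107
gripper_force: 31.4
```

Emit:
carry_out(
  increments="1 0.0006 0.0031 0 0;1 0 0 0 0",
)

```text
time_s: 6.48
eef_pos: [0.5772, 0.0313, 0.2819]
tcp_rot: [[-0.99, 0.14, 0.004], [0.14, 0.99, -0.001], [-0.004, -0.001, -1.0]]
force: [5.4, -8.6, 5.6]
finger_gap: 0.0103
gripper_force: 31.6
```

Emit:
carry_out(
  increments="1 0.0006 0.0031 0 0;1 0 0 0 0",
)

```text
time_s: 6.65
eef_pos: [0.5776, 0.0345, 0.2818]
tcp_rot: [[-0.99, 0.139, 0.003], [0.139, 0.99, -0.001], [-0.004, -0.001, -1.0]]
force: [4.2, -7.4, 6.2]
finger_gap: 0.0105
gripper_force: 31.8
```

Emit:
carry_out(
  increments="1 0.0005 0.0031 0 0;1 0 0 0 0",
)

```text
time_s: 6.82
eef_pos: [0.578, 0.0377, 0.2817]
tcp_rot: [[-0.99, 0.139, 0.003], [0.139, 0.99, -0.001], [-0.003, -0.001, -1.0]]
force: [3.2, -7.4, 5.3]
finger_gap: 0.01
gripper_force: 31.7
```

Emit:
carry_out(
  increments="1 0.0005 0.0031 0 0;1 0 0 0 0",
)

```text
time_s: 6.98
eef_pos: [0.5784, 0.0408, 0.2818]
tcp_rot: [[-0.99, 0.139, 0.003], [0.139, 0.99, -0.001], [-0.003, -0.001, -1.0]]
force: [2.1, -7.9, 7.1]
finger_gap: 0.0105
gripper_force: 31.8
```

Emit:
carry_out(
  increments="1 0.0004 0.0031 0 0;1 0 0 0 0",
)

```text
time_s: 7.15
eef_pos: [0.5788, 0.0438, 0.2817]
tcp_rot: [[-0.99, 0.139, 0.003], [0.139, 0.99, -0.001], [-0.003, -0.001, -1.0]]
force: [2.6, -8.6, 5.6]
finger_gap: 0.0103
gripper_force: 31.6
```

Emit:
carry_out(
  increments="1 0.0004 0.0031 -0.0001 0;1 0 0 0 0",
)

```text
time_s: 7.32
eef_pos: [0.5792, 0.0465, 0.2816]
tcp_rot: [[-0.99, 0.14, 0.003], [0.14, 0.99, -0.002], [-0.003, -0.001, -1.0]]
force: [1.4, -10.3, 6.6]
finger_gap: 0.0105
gripper_force: 31.7
```

Emit:
carry_out(
  increments="1 0.0002 0.0015 -0.0001 0;1 0 0 0 0",
)

```text
time_s: 7.48
eef_pos: [0.5793, 0.047, 0.2815]
tcp_rot: [[-0.99, 0.141, 0.003], [0.141, 0.99, -0.003], [-0.003, -0.002, -1.0]]
force: [1.8, -14.0, 9.0]
finger_gap: 0.011
gripper_force: 31.8
```

Emit:
carry_out(
  increments="1 0.0002 0.0015 -0.0001 0;1 0 0 0 0",
)

```text
time_s: 7.65
eef_pos: [0.5794, 0.0477, 0.2817]
tcp_rot: [[-0.99, 0.141, 0.003], [0.141, 0.99, -0.003], [-0.003, -0.003, -1.0]]
force: [-2.0, -18.1, 10.2]
finger_gap: 0.0104
gripper_force: 32.1
```

Emit:
carry_out(
  increments="1 -0.0003 -0.003 0 0;1 0 0 0 0",
)

```text
time_s: 7.82
eef_pos: [0.5792, 0.0459, 0.2817]
tcp_rot: [[-0.99, 0.141, 0.003], [0.141, 0.99, -0.001], [-0.003, -0.001, -1.0]]
force: [0.9, -6.8, 9.7]
finger_gap: 0.0109
gripper_force: 31.8
```

Emit:
carry_out(
  increments="1 -0.0003 -0.003 0 0;1 0 0 0 0",
)

```text
time_s: 7.98
eef_pos: [0.5789, 0.0435, 0.2818]
tcp_rot: [[-0.99, 0.14, 0.003], [0.14, 0.99, -0.001], [-0.003, -0.0, -1.0]]
force: [-1.5, -5.8, 12.3]
finger_gap: 0.0103
gripper_force: 32.0
```

Emit:
carry_out(
  increments="1 -0.0003 -0.003 0 0;1 0 0 0 0",
)

```text
time_s: 8.15
eef_pos: [0.5785, 0.0407, 0.2819]
tcp_rot: [[-0.99, 0.14, 0.003], [0.14, 0.99, -0.0], [-0.003, 0.0, -1.0]]
force: [-2.8, -4.9, 13.8]
finger_gap: 0.0105
gripper_force: 32.2
```

Emit:
carry_out(
  increments="1 -0.0003 -0.0025 0 0;1 0 0 0 0",
)

```text
time_s: 8.32
eef_pos: [0.5783, 0.039, 0.282]
tcp_rot: [[-0.99, 0.139, 0.003], [0.139, 0.99, 0.001], [-0.003, 0.001, -1.0]]
force: [-1.8, -1.1, 14.6]
finger_gap: 0.0104
gripper_force: 32.2
```

Emit:
carry_out(
  increments="1 -0.0003 -0.0025 0 0;1 0 0 0 0",
)

```text
time_s: 8.48
eef_pos: [0.5781, 0.0378, 0.282]
tcp_rot: [[-0.99, 0.138, 0.003], [0.138, 0.99, 0.002], [-0.003, 0.003, -1.0]]
force: [-0.4, 5.8, 13.8]
finger_gap: 0.0105
gripper_force: 32.2
```

Run:
```python
from h import *
c=cam("top"); s=cam("side")
a=c["image"][175:250,235:365]; b=s["image"][110:250,285:345]
b=cv2.resize(b,None,fx=4,fy=4,interpolation=cv2.INTER_CUBIC);a=cv2.resize(a,None,fx=4,fy=4,interpolation=cv2.INTER_CUBIC)
o=np.zeros((560,520+240,3),np.uint8); o[:300,:520]=a; o[:560,520:]=b
cv2.imwrite("pics/back.png",o[:,:,::-1])
```

```text
(no output)
```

View pics/back.png

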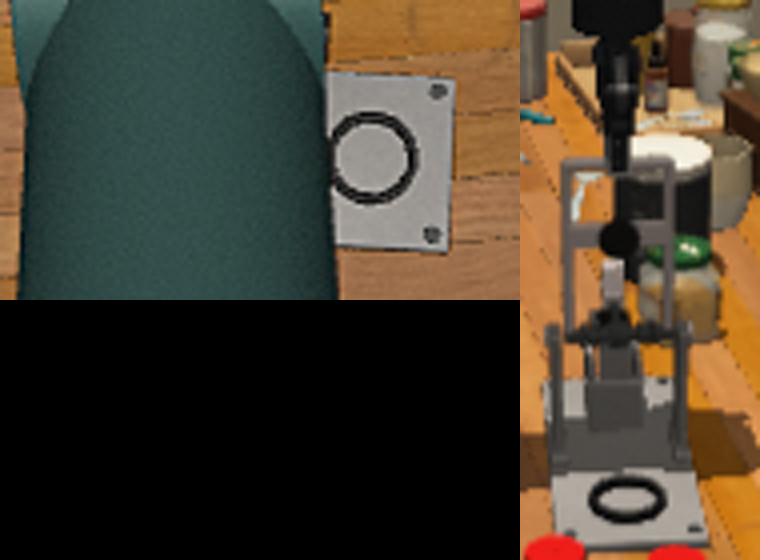

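The arm is upright and held: pulling back now meets +5.8 N from the sear. The nest ring shows clear at (373,158). Relaxing, opening and rising.

Emit:
carry_out(
  increments="1 0.0002 0.0012 0.001 0;1 0 0 0 0;0.45 0 0 0 0;0.45 0 0 0 0;0.45 0 0 0 0",
)

```text
time_s: 9.0
eef_pos: [0.5773, 0.0383, 0.2807]
tcp_rot: [[-0.99, 0.138, -0.001], [0.138, 0.99, -0.0], [0.0, -0.0, -1.0]]
force: [-0.2, -0.1, 0.2]
finger_gap: 0.0458
gripper_force: 0.0
```

Emit:
carry_out(
  increments="0.45 0 0 0 0;0.45 0 0 0.02 0;0.45 0 0 0.035 0;0.45 0 0 0.035 0;0.45 0 0 0.02 0",
)

```text
time_s: 9.42
eef_pos: [0.5779, 0.0381, 0.3943]
tcp_rot: [[-0.99, 0.139, 0.003], [0.139, 0.99, 0.0], [-0.003, 0.001, -1.0]]
force: [0.2, 0.0, 1.2]
finger_gap: 0.047
gripper_force: 0.0
```

Run:
```python
from h import *
c=cam("top"); s=cam("side"); d=(352/1.25-.2,264/1.25)
hsv=cv2.cvtColor(c["image"],cv2.COLOR_RGB2HSV)
save(s,"side2.png",(270,100,410,300),3)
u=(235+373/4-.37,175+158/4-.37); print("nest",onz(c,*u,.022).round(4))
```

```text
nest [ 0.5626 -0.0616  0.022 ]
```

View pics/side2.png

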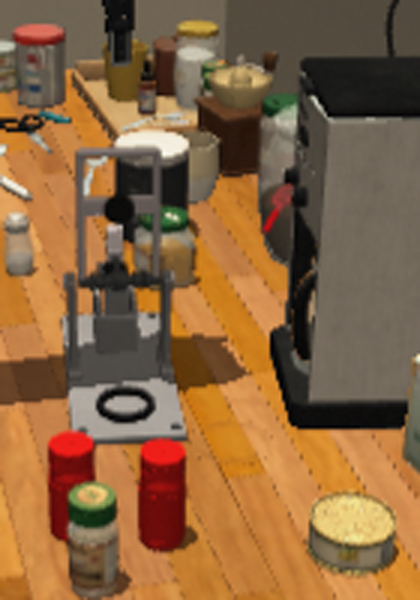

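The arm stays latched and upright, and the ring is clear at (126,403). Next is the jar at (93,540).

Emit:
carry_out(
  increments="0.15 -0.0086 -0.0302 0 0;0.15 -0.0086 -0.0302 0 0;0.15 -0.0086 -0.0302 0 0;0.15 -0.0086 -0.0302 -0.01 0;0.15 -0.0086 -0.0302 -0.02 0",
)

```text
time_s: 9.93
eef_pos: [0.5344, -0.1142, 0.3616]
tcp_rot: [[-0.99, 0.138, 0.002], [0.138, 0.99, -0.0], [-0.002, 0.0, -1.0]]
force: [1.1, -1.3, -0.1]
finger_gap: 0.0725
gripper_force: 0.0
```

Emit:
carry_out(
  increments="0.15 -0.0086 -0.0302 -0.024 0;0.15 -0.0086 -0.0302 -0.024 0;0.15 -0.0086 -0.0302 -0.024 0;0.15 -0.0086 -0.0302 -0.024 0;0.15 -0.0086 -0.0302 -0.024 0",
)

```text
time_s: 10.35
eef_pos: [0.4905, -0.2648, 0.2393]
tcp_rot: [[-0.99, 0.138, -0.0], [0.138, 0.99, 0.0], [0.0, 0.0, -1.0]]
force: [0.2, 0.7, -0.4]
finger_gap: 0.0724
gripper_force: 0.0
```

Emit:
carry_out(
  increments="0.15 -0.0086 -0.0302 -0.024 0;0.15 -0.0086 -0.0302 -0.02 0;0.15 -0.0086 -0.0302 0 0;0.15 0 0 0 0",
)

```text
time_s: 10.68
eef_pos: [0.4618, -0.3596, 0.1953]
tcp_rot: [[-0.989, 0.145, -0.004], [0.145, 0.989, -0.002], [0.003, -0.002, -1.0]]
force: [0.5, -1.0, 0.8]
finger_gap: 0.0723
gripper_force: 0.0
```

Run:
```python
from h import *
s=cam("side"); st=monitor.state(); print(st["eef_pos"].round(4),st["q"].round(2))
save(s,"side3.png",(240,150,380,320),3)
```

```text
[ 0.4634 -0.3572  0.1957] [ 0.11  0.45  0.64  1.77 -0.3   1.03  2.29]
```

View pics/side3.png

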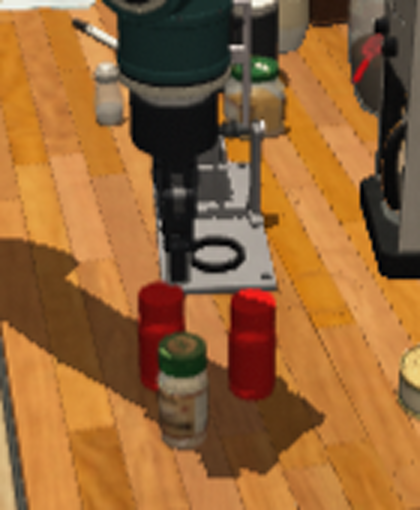

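The fingers at (180,280) hang over the green cap at (183,348), with the red jars clear on both sides. Descending and gripping.

Emit:
carry_out(
  increments="0.15 0.003 0.0025 -0.029 0;0.15 0 0 -0.029 0;0.15 0 0 -0.029 0;0.15 0 0 -0.029 0;0.15 0 0 -0.027 0",
  grip_force=25,
)

```text
time_s: 11.15
eef_pos: [0.4687, -0.3506, 0.052]
tcp_rot: [[-0.99, 0.138, -0.001], [0.138, 0.99, 0.001], [0.001, 0.001, -1.0]]
force: [0.4, -0.1, 0.2]
finger_gap: 0.0724
gripper_force: 0.0
```

Emit:
carry_out(
  increments="0.15 0 0 0 0;0.6 0 0 0 0;0.6 0 0 0 0;0.6 0 0 0 0;0.6 0 0 0 0",
)

```text
time_s: 11.57
eef_pos: [0.4692, -0.3516, 0.0545]
tcp_rot: [[-0.99, 0.138, 0.001], [0.138, 0.99, -0.0], [-0.001, -0.0, -1.0]]
force: [0.4, 0.1, -0.4]
finger_gap: 0.0447
gripper_force: 25.7
```

Emit:
carry_out(
  increments="0.6 0 0 0.02 0;0.6 0 0 0.035 0;0.6 0 0 0.035 0;0.6 0 0 0.035 0;0.6 0 0 0.015 0",
)

```text
time_s: 11.98
eef_pos: [0.4696, -0.3526, 0.1985]
tcp_rot: [[-0.99, 0.139, 0.004], [0.139, 0.99, -0.002], [-0.005, -0.002, -1.0]]
force: [-0.4, -0.4, -1.0]
finger_gap: 0.0448
gripper_force: 26.3
```

Emit:
carry_out(
  increments="0.6 0.01 0.031 0 0;0.6 0.01 0.031 0 0;0.6 0.01 0.031 0 0;0.6 0.01 0.031 0 0;0.6 0.01 0.031 0 0",
)

```text
time_s: 12.4
eef_pos: [0.519, -0.195, 0.1943]
tcp_rot: [[-0.99, 0.138, 0.001], [0.138, 0.99, 0.0], [-0.001, 0.0, -1.0]]
force: [0.7, -0.6, -2.2]
finger_gap: 0.0453
gripper_force: 26.3
```

Emit:
carry_out(
  increments="0.6 0.01 0.031 0 0;0.6 0.01 0.031 0 0;0.6 0.01 0.031 -0.01 0;0.6 0.01 0.031 -0.02 0;0.6 0.0035 0.012 -0.02 0",
)

```text
time_s: 12.82
eef_pos: [0.5638, -0.0555, 0.1439]
tcp_rot: [[-0.991, 0.133, 0.002], [0.133, 0.991, 0.002], [-0.002, 0.002, -1.0]]
force: [0.5, 0.5, -1.6]
finger_gap: 0.0454
gripper_force: 26.3
```

Emit:
carry_out(
  increments="0.6 0 0 -0.02 0;0.6 0 0 -0.01 0;0.6 0 0 0 0;0.6 0 0 0 0",
)

```text
time_s: 13.15
eef_pos: [0.5622, -0.0616, 0.1143]
tcp_rot: [[-0.99, 0.139, -0.0], [0.139, 0.99, -0.0], [0.0, -0.0, -1.0]]
force: [1.4, -0.6, -0.8]
finger_gap: 0.0457
gripper_force: 26.3
```

Run:
```python
from h import *
s=cam("side"); c=cam("top"); st=monitor.state(); print(st["eef_pos"].round(4),st["q"].round(2),st["finger_gap"])
for p in ([.5628,-.0605,.012],[.5628,-.0605,.03],[.5628,-.0605,.136]): print(((proj(s,p)[0]-[280,170])*5).round(0))
a=s["image"][170:270,280:360]; b=c["image"][170:270,270:390]
a=cv2.resize(a,None,fx=5,fy=5,interpolation=cv2.INTER_CUBIC); b=cv2.resize(b,None,fx=3,fy=3,interpolation=cv2.INTER_CUBIC)
o=np.zeros((500,760,3),np.uint8); o[:,:400]=a; o[:300,400:]=b; cv2.imwrite("pics/nest.png",o[:,:,::-1])
```

```text
[ 0.5628 -0.0615  0.1151] [-0.36  0.5   0.53  1.88 -0.33  0.85  1.77] 0.04562982379612052
[155. 330.]
[155. 308.]
[155. 173.]
```

View pics/nest.png

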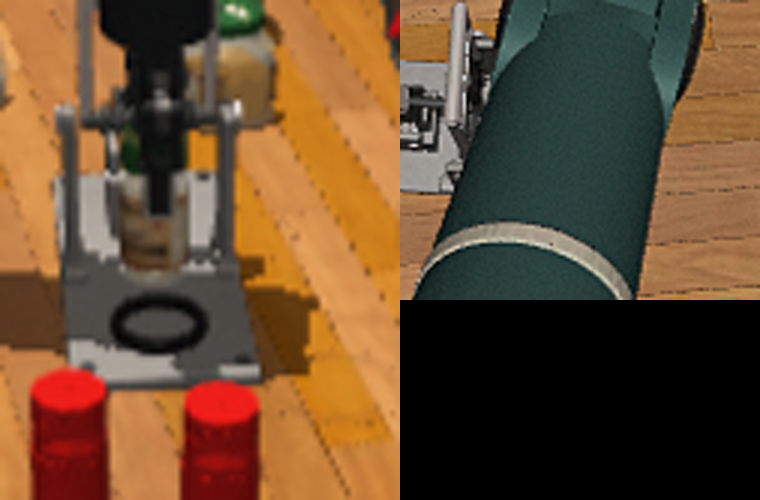

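In the nest view the jar axis is at about u=153 and the ring centre at about u=159. The jar needs +4 mm in x; y is good.

Emit:
carry_out(
  increments="0.6 0.004 0 -0.012 0;0.6 0 0 -0.012 0;0.6 0 0 -0.009 0;0.6 0 0 0 0",
)

```text
time_s: 13.58
eef_pos: [0.5651, -0.0607, 0.0785]
tcp_rot: [[-0.99, 0.139, -0.003], [0.139, 0.99, -0.0], [0.003, -0.001, -1.0]]
force: [0.2, 0.6, -2.2]
finger_gap: 0.0451
gripper_force: 26.3
```

Emit:
carry_out(
  increments="0.6 0 0 -0.005 0;0.6 0 0 -0.004 0;0.6 0 0 0 0",
)

```text
time_s: 13.83
eef_pos: [0.566, -0.0608, 0.0711]
tcp_rot: [[-0.99, 0.138, -0.001], [0.138, 0.99, -0.0], [0.001, -0.0, -1.0]]
force: [0.1, 0.1, -1.3]
finger_gap: 0.0453
gripper_force: 26.3
```

Emit:
carry_out(
  increments="0.6 0 0 -0.0025 0;0.6 0 0 0 0",
)

```text
time_s: 14.0
eef_pos: [0.5663, -0.0607, 0.0691]
tcp_rot: [[-0.99, 0.138, -0.0], [0.138, 0.99, -0.0], [0.0, -0.0, -1.0]]
force: [0.8, -0.7, -1.2]
finger_gap: 0.0454
gripper_force: 26.3
```

Emit:
carry_out(
  increments="0.6 0 0 -0.001 0;0.6 0 0 0 0",
)

```text
time_s: 14.17
eef_pos: [0.5663, -0.0607, 0.0683]
tcp_rot: [[-0.99, 0.138, 0.0], [0.138, 0.99, -0.0], [-0.0, -0.0, -1.0]]
force: [-0.5, -0.3, -1.2]
finger_gap: 0.0454
gripper_force: 26.3
```

Emit:
carry_out(
  increments="0.6 0 0 -0.0012 0;0.6 0 0 0 0",
)

```text
time_s: 14.33
eef_pos: [0.5663, -0.0607, 0.067]
tcp_rot: [[-0.99, 0.138, 0.0], [0.138, 0.99, -0.0], [-0.0, -0.0, -1.0]]
force: [0.3, 0.2, -0.9]
finger_gap: 0.0451
gripper_force: 26.3
```

Emit:
carry_out(
  increments="0.6 0 0 -0.0007 0;0.6 0 0 0 0",
)

```text
time_s: 14.5
eef_pos: [0.5664, -0.0608, 0.0665]
tcp_rot: [[-0.99, 0.138, 0.0], [0.138, 0.99, -0.0], [-0.0, -0.0, -1.0]]
force: [-0.1, 0.6, 0.2]
finger_gap: 0.045
gripper_force: 26.2
```

The jar is seated: contact came at the predicted height. Releasing, rising, and checking the jar and the height of the sear tower.

Emit:
carry_out(
  increments="0.45 0 0 0 0;0.3 0 0 0 0;0.25 0 0 0 0;0.25 0 0 0 0;0.25 0 0 0.01 0",
)

```text
time_s: 14.92
eef_pos: [0.5654, -0.0606, 0.0753]
tcp_rot: [[-0.99, 0.138, -0.002], [0.138, 0.99, -0.0], [0.002, -0.0, -1.0]]
force: [-1.0, 0.5, 0.5]
finger_gap: 0.0638
gripper_force: 0.0
```

Emit:
carry_out(
  increments="0.25 0 0 0.03 0;0.25 0 0 0.035 0;0.25 0 0 0.035 0;0.25 0 0 0.035 0;0.6 0 -0.01 0.04 0",
)

```text
time_s: 15.33
eef_pos: [0.5657, -0.0693, 0.2532]
tcp_rot: [[-0.991, 0.137, -0.001], [0.137, 0.991, 0.0], [0.001, 0.0, -1.0]]
force: [0.5, 0.2, -0.3]
finger_gap: 0.0536
gripper_force: 0.0
```

Emit:
carry_out(
  increments="0.8 0 0 0.04 0;1 0 0 0.04 0;1 0 0 0.03 0;1 0 0 0 0",
)

```text
time_s: 15.67
eef_pos: [0.5676, -0.0717, 0.3683]
tcp_rot: [[-0.99, 0.139, 0.008], [0.139, 0.99, 0.0], [-0.008, 0.001, -1.0]]
force: [1.2, -0.3, 0.1]
finger_gap: 0.0033
gripper_force: 0.0
```

Run:
```python
from h import *
s=cam("side"); print(monitor.state()["eef_pos"].round(4))
a=s["image"][140:260,270:370]; cv2.imwrite("pics/jar.png",cv2.resize(a,None,fx=5,fy=5,interpolation=cv2.INTER_CUBIC)[:,:,::-1])
xs=np.array([.1385,.9904]);hg=np.array([.5762,.0343])
for p in((.078,.10),(.078,.15),(.078,.2),(.1,.15),(.126,.089),(.126,.12)): print(p,((proj(s,np.r_[hg+xs*p[0],p[1]])[0]-[270,140])*5).round())
```

```text
[ 0.5669 -0.0713  0.3651]
(0.078, 0.1) [187. 258.]
(0.078, 0.15) [187. 197.]
(0.078, 0.2) [186. 134.]
(0.1, 0.15) [184. 185.]
(0.126, 0.089) [182. 243.]
(0.126, 0.12) [182. 207.]
```

View pics/jar.png

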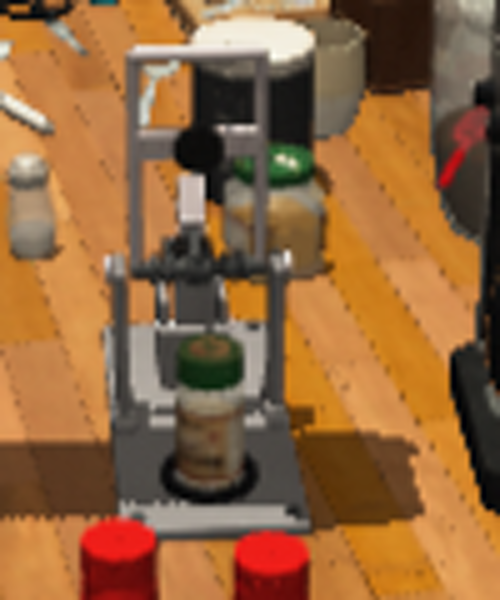

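The jar stands upright inside the ring at (210,470). The sear's white top is at (192,175), so z is about 0.165; I'll check clearance for the hand.

Run:
```python
from h import *
c=cam("top"); xs=np.array([.1385,.9904]);ys=np.array([-.9904,.1385]);hg=np.array([.5762,.0343])
for z in(.12,.165):
  for p in((84,120),(125,122),(100,105),(27,134),(66,134)):
    q=onz(c,p[0]/3.3+234.65,p[1]/3.3+164.65,z)[:2]-hg; print(z,p,(q@xs).round(4),(q@ys).round(4))
st=monitor.state(); print(st["q"].round(2))
```

```text
0.12 (84, 120) 0.0888 -0.0075
0.12 (125, 122) 0.0555 -0.0078
0.12 (100, 105) 0.0769 -0.0206
0.12 (27, 134) 0.1337 0.0068
0.12 (66, 134) 0.1023 0.0049
0.165 (84, 120) 0.0825 0.0014
0.165 (125, 122) 0.0507 0.0011
0.165 (100, 105) 0.0711 -0.0112
0.165 (27, 134) 0.1256 0.0151
0.165 (66, 134) 0.0955 0.0133
[-0.44  0.26  0.63  1.59 -0.15  1.34  1.64]
```

Emit:
carry_out(
  increments="1 0.0021 0.0181 0 0.1208;1 0.0021 0.0181 0 0.1208;1 0.0021 0.0181 0 0.1208;1 0.0021 0.0181 0 0.1208;1 0.0021 0.0181 0 0.1208",
)

```text
time_s: 16.18
eef_pos: [0.5762, 0.0206, 0.3604]
tcp_rot: [[-0.891, -0.454, -0.002], [-0.454, 0.891, -0.0], [0.002, 0.0, -1.0]]
force: [0.6, 0.1, 0.1]
finger_gap: 0.0003
gripper_force: 0.0
```

Emit:
carry_out(
  increments="1 0.0021 0.0181 0 0.1208;1 0.0021 0.0181 0 0.1208;1 0.0021 0.0181 0 0.1208;1 0.0021 0.0181 0 0.1208;1 0.0021 0.0181 0 0.1208",
)

```text
time_s: 16.6
eef_pos: [0.5867, 0.111, 0.3603]
tcp_rot: [[-0.476, -0.88, -0.002], [-0.88, 0.476, -0.001], [0.002, 0.001, -1.0]]
force: [-0.7, 0.4, -0.2]
finger_gap: -0.0001
gripper_force: 0.0
```

Emit:
carry_out(
  increments="1 0.0021 0.0181 0 0.1208;1 0.0021 0.0181 0 0.1208;1 0.0017 0.0178 0 0.1208;1 0 0 0 0;1 0 0 0 0",
)

```text
time_s: 17.02
eef_pos: [0.5927, 0.1647, 0.3601]
tcp_rot: [[-0.139, -0.99, -0.002], [-0.99, 0.139, -0.001], [0.001, 0.002, -1.0]]
force: [0.0, -0.6, -0.1]
finger_gap: 0.0003
gripper_force: 0.0
```

Descend to just above the pad at z≈0.105.

Emit:
carry_out(
  increments="1 0 0 -0.04 0;1 0 0 -0.04 0;1 0 0 -0.04 0;1 0 0 -0.04 0;1 0 0 -0.04 0",
)

```text
time_s: 17.43
eef_pos: [0.5926, 0.1628, 0.1594]
tcp_rot: [[-0.142, -0.99, -0.0], [-0.99, 0.142, -0.001], [0.001, 0.0, -1.0]]
force: [1.2, 0.4, -0.5]
finger_gap: 0.0002
gripper_force: 0.0
```

Emit:
carry_out(
  increments="1 0 0 -0.03 0;1 0 0 -0.018 0;1 0 0 -0.007 0;1 0 0 0 0",
)

```text
time_s: 17.77
eef_pos: [0.5923, 0.163, 0.1048]
tcp_rot: [[-0.141, -0.99, -0.003], [-0.99, 0.141, -0.002], [0.002, 0.002, -1.0]]
force: [-0.1, -0.1, 0.8]
finger_gap: 0.0001
gripper_force: 0.0
```

Run:
```python
from h import *
s=cam("side"); st=monitor.state(); print(st["eef_pos"].round(4),st["force"].round(1))
a=s["image"][110:230,270:370]; cv2.imwrite("pics/thumb.png",cv2.resize(a,None,fx=5,fy=5,interpolation=cv2.INTER_CUBIC)[:,:,::-1])
```

```text
[0.5932 0.1634 0.1065] [-0.1  0.7  0.1]
```

Emit:
carry_out(
  increments="1 0 0 -0.008 0;1 0 0 -0.008 0;1 0 0 -0.002 0;1 0 0 0 0",
)

```text
time_s: 18.15
eef_pos: [0.5934, 0.1646, 0.0885]
tcp_rot: [[-0.139, -0.99, 0.001], [-0.99, 0.139, 0.001], [-0.001, -0.001, -1.0]]
force: [-0.7, -1.0, 0.4]
finger_gap: 0.0
gripper_force: 0.0
```

Emit:
carry_out(
  increments="1 0 0 -0.003 0;1 0 0 -0.003 0;1 0 0 0 0",
)

```text
time_s: 18.4
eef_pos: [0.5933, 0.1651, 0.0826]
tcp_rot: [[-0.138, -0.99, 0.001], [-0.99, 0.138, 0.001], [-0.001, -0.001, -1.0]]
force: [0.5, 0.4, -0.4]
finger_gap: -0.0001
gripper_force: 0.0
```

Emit:
carry_out(
  increments="1 0 0 -0.002 0;1 0 0 0 0",
)

```text
time_s: 18.57
eef_pos: [0.5934, 0.1645, 0.0804]
tcp_rot: [[-0.139, -0.99, 0.001], [-0.99, 0.139, 0.0], [-0.0, -0.001, -1.0]]
force: [1.0, 2.7, 1.5]
finger_gap: -0.0003
gripper_force: 1.7
```

Emit:
carry_out(
  increments="1 0 0 -0.002 0;1 0 0 0 0",
)

```text
time_s: 18.73
eef_pos: [0.5934, 0.1645, 0.0783]
tcp_rot: [[-0.139, -0.99, 0.001], [-0.99, 0.139, 0.0], [-0.0, -0.0, -1.0]]
force: [1.3, 3.2, 3.6]
finger_gap: 0.0004
gripper_force: 2.0
```

Emit:
carry_out(
  increments="1 0 0 -0.002 0;1 0 0 0 0",
)

```text
time_s: 18.9
eef_pos: [0.5933, 0.1644, 0.0762]
tcp_rot: [[-0.139, -0.99, 0.0], [-0.99, 0.139, 0.0], [-0.0, -0.0, -1.0]]
force: [1.7, 4.2, 3.2]
finger_gap: 0.0002
gripper_force: 2.2
```

Emit:
carry_out(
  increments="1 0 0 -0.002 0;1 0 0 0 0",
)

```text
time_s: 19.07
eef_pos: [0.5932, 0.1644, 0.0741]
tcp_rot: [[-0.139, -0.99, 0.0], [-0.99, 0.139, 0.0], [-0.0, -0.0, -1.0]]
force: [1.2, 4.0, 3.9]
finger_gap: 0.0
gripper_force: 2.4
```

Emit:
carry_out(
  increments="1 0 0 -0.002 0;1 0 0 0 0",
)

```text
time_s: 19.23
eef_pos: [0.5932, 0.1645, 0.0721]
tcp_rot: [[-0.139, -0.99, 0.0], [-0.99, 0.139, 0.0], [-0.0, -0.0, -1.0]]
force: [1.8, 5.3, 3.4]
finger_gap: -0.0001
gripper_force: 2.6
```

```bash
cat > armchk.py <<'E'
from h import *
s=cam("side"); hg=np.array([.5762,.0343]);xs=np.array([.1385,.9904])
ref=cv2.imread("pics/thumb.png")[:,:,::-1]; a=cv2.resize(s["image"][110:230,270:370],None,fx=5,fy=5,interpolation=cv2.INTER_CUBIC)
d=np.abs(a.astype(int)-ref).sum(2)>80; ys_,xs_=np.nonzero(d); print("changed px",d.sum(), (xs_.min(),xs_.max(),ys_.min(),ys_.max()) if d.any() else "")
st=monitor.state(); print(st["eef_pos"].round(4),st["force"].round(1),st["wrist_torque"].round(2))
E
python3 armchk.py
```

```text
changed px 39411 (np.int64(0), np.int64(343), np.int64(0), np.int64(599))
[0.5932 0.1644 0.0722] [2.3 4.9 4.7] [ 1.03 -0.27  0.04]
```

Emit:
carry_out(
  increments="1 0 0 -0.002 0;1 0 0 0 0",
)

```text
time_s: 19.45
eef_pos: [0.5935, 0.1646, 0.0709]
tcp_rot: [[-0.139, -0.99, 0.001], [-0.99, 0.139, 0.001], [-0.001, -0.001, -1.0]]
force: [-3.7, 4.1, 16.4]
finger_gap: 0.0
gripper_force: 8.5
```

Emit:
carry_out(
  increments="1 0 0 -0.002 0;1 0 0 0 0",
)

```text
time_s: 19.62
eef_pos: [0.5938, 0.1648, 0.0699]
tcp_rot: [[-0.139, -0.99, 0.001], [-0.99, 0.139, 0.001], [-0.001, -0.001, -1.0]]
force: [-8.6, 4.2, 33.6]
finger_gap: 0.0004
gripper_force: 16.2
```

```bash
cat > armchk.py <<'E'
from h import *
s=cam("side"); ref=cv2.imread("pics/jar.png")[:,:,::-1]; ref=cv2.resize(ref,(100,120),interpolation=cv2.INTER_AREA)
a=s["image"][140:260,270:370]
d=np.abs(a.astype(int)-ref).sum(2)
print("jar/ring region diff",d[60:100,20:65].mean().round(1),"left upright bar col",d[15:50,25:29].mean().round(1))
st=monitor.state(); print(st["eef_pos"].round(4),st["force"].round(1))
E
python3 armchk.py
```

```text
jar/ring region diff 120.8 left upright bar col 193.8
[0.5937 0.1648 0.07  ] [-8.2  3.6 31.4]
```

The trigger bottomed at z=0.071, as expected for fully pressed, and the arm has moved. Lifting off and verifying.

Emit:
carry_out(
  increments="1 0 0 0.01 0;1 0 0 0.03 0;1 0 0 0.04 0;1 0 0 0.04 0;1 0 0.01 0.04 0",
)

```text
time_s: 20.08
eef_pos: [0.5928, 0.1713, 0.2296]
tcp_rot: [[-0.142, -0.99, -0.001], [-0.99, 0.142, -0.002], [0.002, 0.001, -1.0]]
force: [0.5, 0.4, 0.2]
finger_gap: 0.0002
gripper_force: 0.0
```

Emit:
carry_out(
  increments="1 -0.03 0.025 0 0;1 -0.03 0.025 0 0;1 -0.03 0.025 0 0;1 -0.03 0.025 0 0;1 -0.03 0.025 0 0",
)

```text
time_s: 20.5
eef_pos: [0.4415, 0.2991, 0.2279]
tcp_rot: [[-0.14, -0.99, -0.001], [-0.99, 0.14, -0.001], [0.001, 0.0, -1.0]]
force: [1.3, 0.8, 0.3]
finger_gap: 0.0001
gripper_force: 0.0
```

Emit:
carry_out(
  increments="1 -0.01 0.03 0 0;1 -0.01 0.03 0 0;1 0 0 0 0;1 0 0 0 0",
)

```text
time_s: 20.83
eef_pos: [0.4222, 0.3599, 0.2276]
tcp_rot: [[-0.136, -0.991, -0.001], [-0.991, 0.136, -0.001], [0.001, 0.001, -1.0]]
force: [-0.4, -0.3, -0.3]
finger_gap: 0.0001
gripper_force: 0.0
```

Run:
```python
from h import *
c=cam("top"); s=cam("side"); print(monitor.state()["eef_pos"].round(3),monitor.state()["force"].round(1))
xs=np.array([.1385,.9904]);ys=np.array([-.9904,.1385]);hg=np.array([.5762,.0343])
# bright cross bar in top view: look along the arm centreline offset, at bar height for theta .2 (z .136)
for r in np.arange(.13,.185,.005):
    v=[]
    for b in(-.03,-.015,.015,.03):
        u=proj(c,np.r_[hg-xs*r+ys*b,.136])[0].round().astype(int); v.append(int(c["image"][u[1],u[0]].mean()))
    print(round(r,3),v,end=" | ")
print()
for n,k in(("top",c),("side",s)):
    hsv=cv2.cvtColor(k["image"],cv2.COLOR_RGB2HSV); m=cv2.inRange(hsv,(40,50,20),(90,255,255))
    p=proj(k,[.5628,-.0605,.11])[0]; yy,xx=np.nonzero(m); near=(abs(xx-p[0])<18)&(abs(yy-p[1])<18)
    print(n,"green near lid",near.sum(),p.round(1),xx[near].mean() if near.any() else 0,yy[near].mean() if near.any() else 0)
    for q in(([.5755,-.06,.13]),):pass
    hs=cv2.inRange(hsv,(0,170,60),(6,255,255)); print([ce.round(1).tolist() for st,ce in zip(*cv2.connectedComponentsWithStats(hs)[2:]) if 100<st[4]<5000])
u=proj(s,[.5628,-.0605,.08])[0].astype(int); print("px at jar", s["image"][u[1]-14:u[1]+18:3,u[0]].tolist())
save(s,"final.png",(240,110,400,310),3)
```

```text
[0.424 0.358 0.228] [ 0.2 -0.4  0.1]
0.13 [47, 143, 147, 147] | 0.135 [43, 147, 149, 153] | 0.14 [75, 146, 150, 58] | 0.145 [69, 55, 36, 62] | 0.15 [54, 58, 100, 61] | 0.155 [82, 99, 82, 63] | 0.16 [188, 195, 174, 181] | 0.165 [129, 99, 143, 140] | 0.17 [102, 104, 107, 113] | 0.175 [100, 104, 107, 116] | 0.18 [103, 99, 99, 112] | 
top green near lid 50 [328.7 208.5] 330.84 208.82
[[415.8, 207.4], [407.1, 239.1]]
side green near lid 36 [311.1 211.3] 310.69444444444446 213.52777777777777
[[293.4, 261.7], [323.4, 264.3]]
px at jar [[233, 222, 212], [56, 51, 49], [84, 95, 53], [211, 199, 190], [20, 45, 20], [156, 141, 114], [106, 77, 58], [113, 83, 52], [113, 89, 60], [56, 43, 26], [85, 59, 35]]
```

The cross bar is level at r=160 mm, so the stamp is on the lid. The jar is in the ring, the red jars haven't moved, and nothing touches the robot.

```bash
python3 -c "
from workcell import ctrl; print(ctrl.sign_off())"
```

```text
the job is handed in; nothing more can be done
None
```

The jar's lid is stamped: I latched the arm, stood the jar in the ring and pressed the trigger; camera checks then showed the stamp on the lid, with the jar still in the ring and the red look-alikes unmoved, and I handed the job in at about 21 s (its result wasn't shown to me).

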